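Fish the bangle out from behind the radiator shelf with the boot hook

ROBOT

A 7-joint arm with a two-finger parallel gripper is mounted at the origin on the work surface. World frame = base frame: x ahead of the robot, y to its left, z up, the work surface at z = 0. Lengths are in m, angles in rad, forces in N, time in s.
With the tool pointing down it reaches from about 0.4 to 0.9 m from the base axis. Payload 5.5 kg.
Tool frame: the origin (TCP) lies on the centre line of the jaws, within the pads' length; the fingertips stand 19 mm ahead of it and the grasp point (between the pads) is the TCP (env.finger_overhang is the distance from the TCP to the fingertips, in m); z points along the fingers, y is the line along which they close (so a half turn about z gives the same grasp; the last joint's range is limited). The gripper opens to 85 mm and grips with 20 to 120 N. Pads are 22 mm wide; open, the fingers measure 114 mm over their backs; the gripper's body (76 mm by 85 mm) begins 54 mm behind the grasp point. The pads swing forward as they close: fully open they stand 13 mm farther back than shut.
Start: joints at [-0.911, 0.501, -0.427, 1.55, 0.221, 1.138, -0.21], TCP at [0.251, 0.6, 0.25] pointing down, gripper open.
Joint ranges: [-2.88, 2.88], [-0.31, 2.03], [-1.54, 1.56], [0.2, 2.42], [-1.41, 4.55], [0.19, 2.02], [-2.57, 2.57]. Speed limits (rad/s): [2.57, 2.57, 3.14, 3.14, 3.14, 3.14, 3.14].

INTERFACE

Orientations are given as a rotation vector (axis times angle).
In Python, from cell import env, imaging gives the robot as it stands.
- The arm moves only by the tool servo_tool, never from a script. Its arguments are lists of equal length, an entry for each row: "grip": the opening, from -1 (shut) to 1 (fully open); "slide": the shift along the tool's x, y, z in units of 10 cm (1.0 is 10 cm), a list of three; "roll": the turn about the tool's z in units of 60 degrees (1.0 is 60 degrees). A call has 1 to 8 rows; each row is the pose to reach, as a shift and turn from the pose commanded when the call began, along the tool's axes at that moment; what a row does not reach only later rows make up. A row lasts 1/8 s, in which the tool goes at most 62.5 mm and 10.7 degrees, less where a joint would pass 70% of its speed; a pose out of reach is approached as far as the arm can. A call with a number of a shift or a turn outside -1 to 1 is refused whole. A call with a gripper value outside its range is refused whole. The fingers move at their own pace and stop on an object; the grip force is fixed at half the most. Time passes only in rows, so rows that repeat a pose let the fingers close. It gives the time, the measured TCP pose, the force, the opening and the grip force at its end, in the units of the state.
- env.get_obs(): the state, without advancing time (a new reading comes with each control period).
- imaging.grab_frame(name): name is "scene" or "top"; returns the picture (400x640x3 uint8, red, green, blue); there is no depth.
- imaging.get_calibration(name): a dict with "fx", "fy", "cx", "cy" (pixels), "R" (3x3) and "t" (3): a world point X has camera coordinates R X + t. Camera axes: x right, y down, z forward; pixel columns grow to the right and rows downward; lengths in m; the calibration is good to about 2 mm. A picture is of the moment at which its call begins. get_calibration takes no time and is no camera call.
- env.finish_job(): hands the job in; it is judged then, once.
The state is a dict: "time": time; "joint_pos": joint angles; "joint_vel": joint speeds; "joint_efforts": joint torques, N m; "tcp_pos": TCP position; "tool_rot": TCP orientation; "ft_force": force on the tool from outside, world axes, zero at the start; "moment": the same for the moment, N m; "gripper_width": finger opening in m; "grip_force": force on a finger pad.
Only numpy, scipy, OpenCV 4.12 (cv2) and the standard library are available. Lean on these libraries where they do the work, as an engineer would, in place of code of your own. Each camera call takes 0.05 s, during which the arm holds its last target. There are 200 camera calls.

TASK

The gold bangle has slipped into the narrow warm-air slot between the walnut radiator shelf and the window board, where no hand fits. Fish it out with the boot hook without levering hard on the woodwork, lay it flat in the white dish without letting it drop, and hang the hook back across its stand. Leave the pill box, nail clipper, hair clip and hand mirror where they are.

Things in the scene. Friction and masses are not known exactly. Their poses are not given: they have to be found in the camera images.
- slot (a point): Slot between the walnut radiator shelf (robot side, 22 mm board) and the white window board, both tops 22 mm above the work surface. Point: middle of its mouth, level with those tops; x across it to the window, y along it, z up. Mouth 32 mm wide (x -16 to 16), 380 long (y -190 to 190). Shelf side: one upright face at x = -16. Wooden floor 134 mm below the tops. All rigid and fixed.
- slot_wall (a point): Upright wall inside the slot on the window side. Point on its face, 100 mm below the board tops and 26 mm from the slot's middle line; axes as the slot's. The window board (22 mm thick) overhangs this wall by 10 mm, so below the overhang the slot is 42 mm wide.
- bangle_center (a point): Gold bangle: closed rigid ring of 8 mm round bar, 66 mm outside, 50 mm inside, 65-105 g. Point: its centre; z = ring axis. It starts on edge in the slot, its plane along the slot but leaning 36 degrees to the window: foot in the corner of floor and shelf-side face, top (79 mm below the board tops) resting on the wall under the overhang, so only a thin tip slid up along the wall gets behind its top.
- hook_handle (a point): Folding boot hook, 110 g: a flat-sided wooden crossbar 130 x 20 x 20 mm, under its middle a stiff hinge with a 5 mm round steel shank ending in a J. Point: centre of the crossbar; y along it, z up, x the way the J opens. When square, the lowest part of the J (centre line) is 150 mm below this point, 8 mm along x. At the start it hangs across its stand, the J opening roughly to the window.
- hook_hinge (a point): Hinge pin of the boot hook, 14 mm below the crossbar's centre; axes as the handle's. The shank folds about x, along the crossbar, and is seldom fully square: it may be swung up to 18 degrees to either side, so the J stands up to 43 mm off along y. That angle is not given and stays as it is in use. When square, the J's upturned tip ends 17.5 mm along x and 125 mm below this pin.
- stand_seat (a point): Fixed wooden stand on the shelf, base 90 x 150 x 12 mm, two uprights 10 mm thick (y), 36 mm wide (x), centred at y = -54 and 54 mm, 98 mm clear between them above the base. The crossbar lies in a notch 26 mm wide (x), 12 mm deep, on top of each. Point: centre of the seated crossbar, 172 mm above the shelf, 10 mm above the notch bottoms; y along the crossbar, z up.
- dish_floor (a point): White ceramic dish, round, 132 mm across the rim, 20 mm high, 300 g, loose on the shelf. Point: centre of its flat inner floor, 5 mm above the shelf; floor about 100 mm across, wall sloping out to the rim 15 mm above the floor; z up.
- pillbox_center (a point): Bystander: green plastic flip-top pill box, 42 x 64 x 24 mm, closed. Point at its centre.
- clipper_center (a point): Bystander: steel nail clipper, 60 x 14 x 13 mm. Point at its centre.
- hairclip_center (a point): Bystander: tortoiseshell hair clip, a bowed plate 84 x 24 x 14 mm, on the window board. Point at its centre.
- mirror_center (a point): Bystander: chrome hand mirror flat on the window board, 235 mm long along its y, head 110 mm across at its +y end, 11 mm thick. Point at the middle of its length.
There are look-alikes about, which are no part of the job. Of the things that look like the part that bears dish_floor, the larger one is meant.

How it is judged:
By the outcome, as a careful person would: the job done as asked, in the order asked, and still so for the second after the job is handed in, with the robot touching nothing.
It also fails if it takes over 72 s, if anything falls off the work surface, if the arm or the gripper's body presses on something with over 40 N, if the wrist force passes 120 N, or if a joint passes its speed limit or range.

## Working session

There is one attempt and no reset: what is moved stays moved. The work goes in short steps, Python scripts to look and compute and a tool call to move; the robot and the scene stay as the last step left them, time stands still between calls to the robot, and variables do not carry over. Pictures are saved under pics/ and viewed, at most 10 in all, crops included, and the job is handed in when it is done.

Besides the shell and the picture viewer there is one more tool, called after ">>>" in YAML: its name, and indented under it one key for each argument. servo_tool: Moves the arm, as the interface text tells. Shifts and turns lie within -1 to 1; 1 stands for 10 cm of shift or 60 degrees of turn. Its arguments: {"type":"object","properties":{"grip":{"type":"array","items":{"type":"number"}},"slide":{"type":"array","items":{"type":"array","items":{"type":"number","minimum":-1,"maximum":1}}},"roll":{"type":"array","items":{"type":"number","minimum":-1,"maximum":1}}},"required":["grip","slide","roll"]}

```bash
ls; mkdir -p pics
python3 - <<'E'
from cell import env, imaging
import cv2, numpy as np
np.set_printoptions(precision=4,suppress=True)
for n in ("scene","top"):
    im=imaging.grab_frame(n); cv2.imwrite(f"pics/{n}0.png",im[:,:,::-1]); c=imaging.get_calibration(n)
    print(n,c["fx"],c["fy"],c["cx"],c["cy"]);print(np.array(c["R"]),np.array(c["t"]), -np.array(c["R"]).T@np.array(c["t"]))
o=env.get_obs();print(o, env.finger_overhang)
E
```

```text
pics
scene 421.5053030087494 421.5053030087494 323.1345877051672 202.3872266191703
[[-0.7494  0.6621 -0.0023]
 [ 0.4992  0.5626 -0.659 ]
 [-0.435  -0.495  -0.7521]] [ 0.3236 -0.198   1.2421] [0.8816 0.512  0.8046]
top 392.63786368473905 392.63786368473905 319.6526961090815 199.01949384242423
[[ 0.0207 -0.9998  0.0034]
 [-0.9915 -0.021  -0.128 ]
 [ 0.1281 -0.0007 -0.9918]] [0.036  0.4819 0.8996] [0.3619 0.0468 0.9537]
{'time': 0.1, 'joint_pos': array([-0.9108,  0.5017, -0.4268,  1.5513,  0.2208,  1.1383, -0.2103]), 'joint_vel': array([ 0.0009, -0.0018, -0.0006, -0.0028,  0.0007, -0.0001, -0.001 ]), 'joint_efforts': array([ -0.0121, -57.0802,  -5.8386, -28.1748,   0.0106,   0.0054,
        -0.    ]), 'tcp_pos': array([0.251 , 0.5989, 0.2494]), 'tool_rot': array([-0.6191, -3.0796,  0.0026]), 'ft_force': array([ 0.1014, -0.7556, -0.1947]), 'moment': array([ 0.0248, -0.0012, -0.0459]), 'grip_force': 0.0, 'gripper_width': 0.08539099723252415} 0.019
```

View pics/scene0.png

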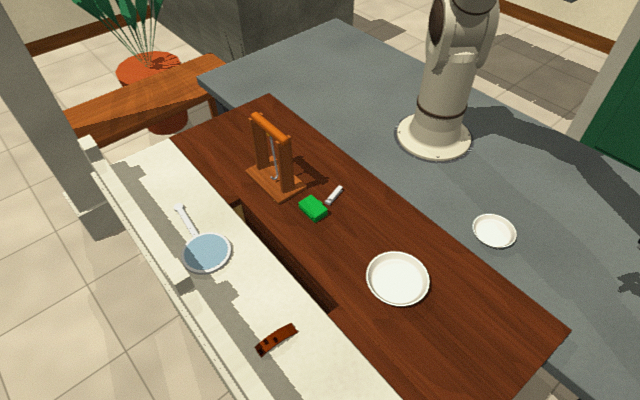

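View pics/top0.png

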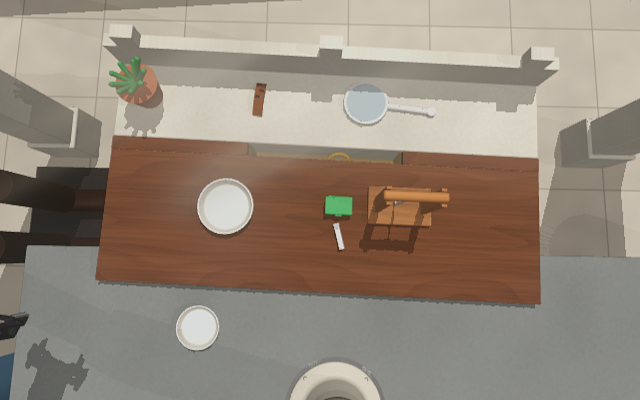

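The scene view shows the hook on its stand at about (270,150), the pill box at (313,208), the clipper at (334,195) and the mirror at (205,250). The top view shows the bangle's rim in the slot at (339,157), and the slot mouth spans columns 247–402.

There are two dish candidates in the top view: A at (225,207), on the shelf and larger, and B at (197,328), on the work surface and smaller. A fits because it is the larger one and stands on the shelf. I'll confirm this in an enlarged crop.

```bash
cat > h.py <<'E'
from cell import env, imaging
import cv2, numpy as np
np.set_printoptions(precision=4,suppress=True)
C={n:imaging.get_calibration(n) for n in("scene","top")}
def ray(n,u,v):
    c=C[n];R=np.array(c["R"]);t=np.array(c["t"])
    return -R.T@t, R.T@np.array([(u-c["cx"])/c["fx"],(v-c["cy"])/c["fy"],1])
def atz(n,u,v,z):
    o,d=ray(n,u,v);return o+d*(z-o[2])/d[2]
def px(n,X):
    c=C[n];p=np.array(c["R"])@X+np.array(c["t"]);return np.array([c["fx"]*p[0]/p[2]+c["cx"],c["fy"]*p[1]/p[2]+c["cy"]])
def tri(a,b):
    (o1,d1),(o2,d2)=ray("top",*a),ray("scene",*b)
    s=np.linalg.lstsq(np.stack([d1,-d2],1),o2-o1,rcond=None)[0];p,q=o1+d1*s[0],o2+d2*s[1]
    return (p+q)/2,np.linalg.norm(p-q)
E
python3 - <<'E'
from h import *
t=cv2.imread("pics/top0.png");s=cv2.imread("pics/scene0.png")
cr=lambda im,x,y,w,h,k:cv2.resize(im[y:y+h,x:x+w],None,fx=k,fy=k,interpolation=cv2.INTER_CUBIC)
out=np.zeros((600,800,3),np.uint8)
a=cr(t,240,135,160,60,5);out[:300]=a       # slot x5
b=cr(t,355,175,100,60,5);out[300:600,:500]=b  # stand x5
d=cr(s,236,108,75,75,4);out[300:600,500:800]=d # stand scene x4
cv2.imwrite("pics/c1.png",out)
out=np.zeros((600,800,3),np.uint8)
out[:,:300]=cr(t,170,170,100,200,3)
out[:400,300:800]=cr(s,355,205,125,100,4)[:,:500]
cv2.imwrite("pics/c2.png",out)
for n,p,z in [("dishrim L",(197,207),.042),("R",(254,207),.042),("top",(225,179),.042),("bot",(225,235),.042)]: print(n,atz("top",*p,z))
for n,p,z in [("B L",(176,328),.02),("B R",(219,328),.02)]: print(n,atz("top",*p,z))
E
```

```text
dishrim L [0.4548 0.3318 0.042 ]
R [0.4576 0.1989 0.042 ]
top [0.5224 0.2699 0.042 ]
bot [0.3911 0.2632 0.042 ]
B L [0.1768 0.3699 0.02  ]
B R [0.1787 0.2712 0.02  ]
```

View pics/c1.png

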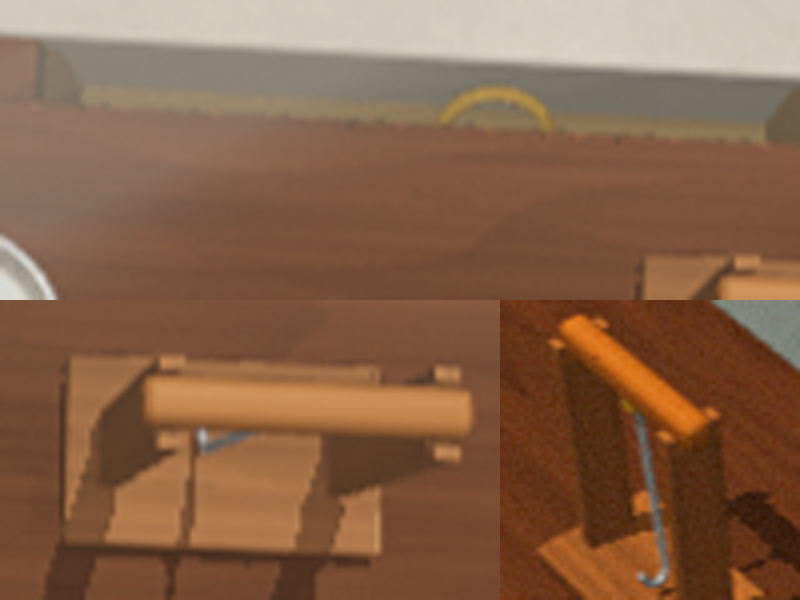

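View pics/c2.png

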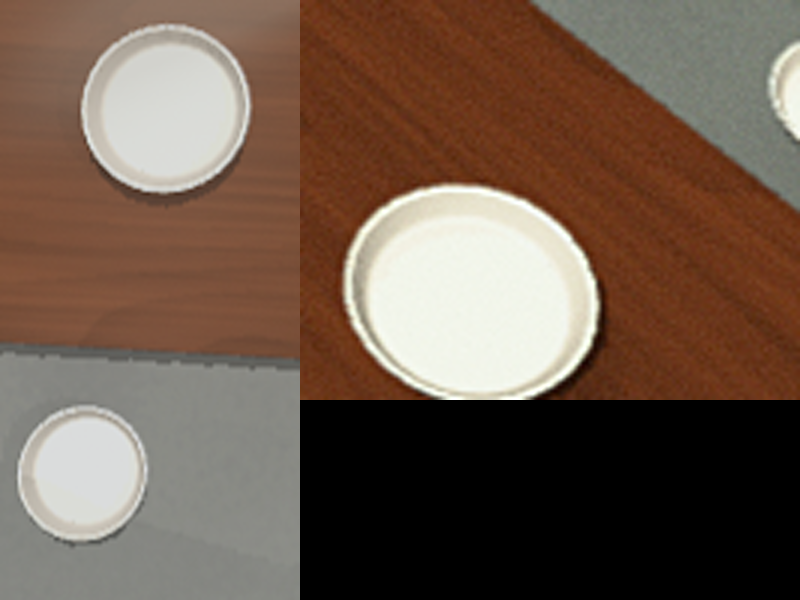

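Dish A measures 132 mm across the rim at the rim's height, so it is the dish meant; B measures about 99 mm. The crops also show the following (crop pixels):
- **Bangle:** its arc top is at (497,87) in the slot crop.
- **Crossbar:** it runs from (147,378) to (472,392).
- **J of the hook:** it is near (203,445) in the top crop and (652,582) in the scene crop.

Next I'll fit the poses.

```bash
cat >> h.py <<'E'
def ax(yaw):
    return np.array([[np.cos(yaw),-np.sin(yaw),0],[np.sin(yaw),np.cos(yaw),0],[0,0,1]])
def jpts(p,yaw,th):  # hook points: hinge, shank end, J bottom, tip
    loc=np.array([[0,0,0],[0,0,-128],[8,0,-136],[17.5,0,-125]])/1000
    r=np.array([[1,0,0],[0,np.cos(th),-np.sin(th)],[0,np.sin(th),np.cos(th)]])
    return p+(ax(yaw)@((r@loc.T).T+[0,0,-.014]).T).T
E
python3 - <<'E'
from h import *
from scipy.optimize import least_squares as ls
t=cv2.imread("pics/top0.png").astype(float)
A=lambda u,v:(240+(u+.5)/5-.5,135+(v+.5)/5-.5)
B=lambda u,v:(355+(u+.5)/5-.5,175+(v-300+.5)/5-.5)
D=lambda u,v:(236+(u-500+.5)/4-.5,108+(v-300+.5)/4-.5)
# window board edge: steepest white->grey
P=[]
for c in range(256,390,6):
    g=t[138:155,c-1:c+2].mean((1,2));d=-np.diff(g);k=int(d.argmax());w=d[max(k-1,0):k+2]
    P.append(atz("top",c,138.5+(w*np.arange(max(k-1,0),max(k-1,0)+len(w))).sum()/w.sum(),.022))
P=np.array(P);m=np.polyfit(P[:,1],P[:,0],1);print("board edge x=%.4f+%.4f y"%(m[1],m[0]),"res",np.std(P[:,0]-np.polyval(m,P[:,1])))
S=np.array([atz("top",*A(u,v),.022) for u,v in[(90,108),(240,116),(400,124),(600,135),(750,142)]])
print("gap",np.polyval(m,S[:,1])-S[:,0])
print("slot ends",atz("top",*A(40,70),.022),atz("top",402,158,.022))
print("ring top",atz("top",*A(497,87),-.059),[atz("top",*A(u,124),-.08)[1] for u in(442,551)])
base=[((45,75),(70,355)),((-45,75),(66,545)),((45,-75),(379,363)),((-45,-75),(380,553))]
f=lambda q:np.concatenate([px("top",np.array([q[0],q[1],.034])+ax(q[2])@np.array([a/1e3,b/1e3,0]))-B(*p) for (a,b),p in base])
r=ls(f,[.47,-.1,0]);print("stand",r.x,r.fun)
bar=[((10,65),(147,378)),((10,-65),(472,390))]
f2=lambda q:np.concatenate([px("top",np.array([q[0],q[1],.204])+ax(q[2])@np.array([a/1e3,b/1e3,0]))-B(*p) for (a,b),p in bar])
r2=ls(f2,[.47,-.1,0]);print("bar",r2.x,r2.fun)
print("Jtri",tri(B(205,446),D(652,583)))
def f3(q):
    j=jpts(np.array([q[0],q[1],.194]),q[2],q[3])
    return np.concatenate([f2(q[:3]),px("top",j[2])-B(205,446),px("scene",j[2])-D(654,579),px("scene",j[3])-D(641,575),px("scene",j[0])-D(637,410)])
r3=ls(f3,[*r2.x,.2]);print("hook",r3.x,r3.fun);print(jpts(np.array([*r3.x[:2],.194]),*r3.x[2:]))
im=[cv2.resize(cv2.imread("pics/top0.png")[170:240,350:460],None,fx=5,fy=5),cv2.resize(cv2.imread("pics/scene0.png")[105:190,230:330],None,fx=5,fy=5)]
j=jpts(np.array([*r3.x[:2],.194]),*r3.x[2:])
bx=[np.array([*r3.x[:2],.194])+ax(r3.x[2])@np.array([a*.01,b*.065,c*.01]) for a in(-1,1) for b in(-1,1) for c in(-1,1)]
st=[np.array([r.x[0],r.x[1],z])+ax(r.x[2])@np.array([a*w,b*.059,0]) for w,z in((.018,.196),) for a in(-1,1) for b in(-1,1)]
for I,n,o in((im[0],"top",(350,170)),(im[1],"scene",(230,105))):
    for X,c in [(x,(255,0,0)) for x in j]+[(x,(0,255,0)) for x in bx]+[(x,(0,0,255)) for x in st]:
        cv2.circle(I,tuple(np.int32((px(n,X)-o+.5)*5)),3,c,1)
out=np.zeros((600,800,3),np.uint8);out[:350,:550]=im[0];cv2.imwrite("pics/o_top.png",im[0])
s=cv2.resize(im[1],(300,255));out[345:600,:300]=s;out[175:600,300:800]=im[1];cv2.imwrite("pics/o.png",out)
print(env.get_obs()["tcp_pos"])
E
```

```text
board edge x=0.6112+0.0352 y res 0.00020390760492016097
gap [0.0345 0.0343 0.0338 0.0338 0.0331]
slot ends [0.6021 0.2238 0.022 ] [ 0.5868 -0.1517  0.022 ]
ring top [ 0.619  -0.0025 -0.059 ] [np.float64(0.02580045619518704), np.float64(-0.032841209071038796)]
stand [ 0.4698 -0.1421 -0.0066] [-0.8153 -0.0297 -0.4613 -0.1332  0.5644  0.1097  0.7097  0.0288]
bar [ 0.4675 -0.1404 -0.015 ] [-1.1356 -0.0173  1.1361 -0.0079]
Jtri (array([ 0.4755, -0.1356,  0.0359]), np.float64(0.007377213933502326))
hook [ 0.4687 -0.1398 -0.0158  0.0532] [-1.4332 -0.6223  0.8255 -0.56    0.5734 -2.0772  0.9543 -0.1701  0.6111
 -0.6216  0.9621 -2.6799]
[[ 0.4687 -0.1398  0.18  ]
 [ 0.4688 -0.133   0.0522]
 [ 0.4768 -0.1327  0.0442]
 [ 0.4863 -0.1334  0.0552]]
[0.251  0.5989 0.2494]
```

View pics/o.png

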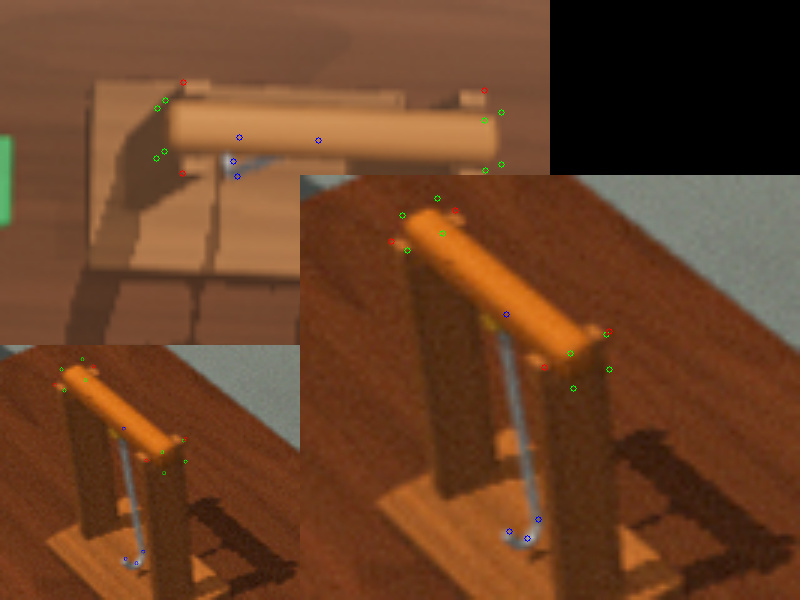

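The stand fit agrees with the uprights in both views: seat at (0.470, -0.142), yaw about -0.4°. The bar lies centred on the seat, and the J stands about 10 mm toward +y. The slot's middle line is x ≈ 0.595 + 0.035·y and the ring top is at y ≈ -0.003. Next I'll plan the approach.

```bash
cat >> h.py <<'E'
import json
def plan(targets,cur=None):
    """targets: (x,y,z,yaw_deg of tool y,grip,rows); prints calls, each <=0.1 per tool axis / 60 deg; keeps commanded pose in cmd.json"""
    cur=np.array(cur if cur is not None else json.load(open("cmd.json")),float)
    for *T,g,n in targets:
        T=np.array(T,float)
        def local(c,T):
            y=np.radians(c[3]);ty=np.array([np.cos(y),np.sin(y),0]);tz=np.array([0,0,-1.]);tx=np.cross(ty,tz)
            return np.stack([tx,ty,tz])
        k=1
        while True:
            d=T-cur; L=local(cur,T)@(d[:3]/k)
            if np.abs(L).max()<=.1 and abs(d[3]/k)<=60: break
            k+=1
        for i in range(k):
            A=local(cur,T); d=(T-cur)/(k-i); s=np.round(A@d[:3]*10,2); r=round(-d[3]/60,3)
            nn=max(1,-(-n//k)); print(f"rows {nn}: slide {s.tolist()} roll {r} grip {g}")
            cur=cur+np.array([*(A.T@s/10),-r*60])
    json.dump(cur.tolist(),open("cmd.json","w"));print("end",cur)
def st():
    from scipy.spatial.transform import Rotation as Ro
    o=env.get_obs();y=Ro.from_rotvec(o["tool_rot"]).as_matrix()
    print("t",o["time"],"p",o["tcp_pos"],"yaw",np.degrees(np.arctan2(y[1,1],y[0,1])),"tilt",y[2,2],"f",o["ft_force"],"m",o["moment"],"w",o["gripper_width"],o["grip_force"],"q",o["joint_pos"])
E
python3 -c "
from h import *
st()
plan([(.40,.45,.27,40,1,6),(.47,.1,.27,0,1,9),(.47,-.142,.27,-.4,1,6),(.47,-.142,.194,-.4,1,6)],[.251,.600,.25,67.3])"
```

```text
t 0.1 p [0.251  0.5989 0.2494] yaw 67.26730567488828 tilt -0.9999985174238749 f [ 0.1014 -0.7556 -0.1947] m [ 0.0248 -0.0012 -0.0459] w 0.08539099723252415 0.0 q [-0.9108  0.5017 -0.4268  1.5513  0.2208  1.1383 -0.2103]
rows 3: slide [-0.98, -0.4, -0.1] roll 0.227 grip 1
rows 3: slide [-1.04, -0.17, -0.1] roll 0.228 grip 1
rows 3: slide [-0.78, -0.43, 0.0] roll 0.167 grip 1
rows 3: slide [-0.85, -0.28, 0.0] roll 0.167 grip 1
rows 3: slide [-0.88, -0.13, 0.0] roll 0.166 grip 1
rows 3: slide [-0.89, 0.02, 0.0] roll 0.167 grip 1
rows 2: slide [-0.81, -0.0, 0.0] roll 0.002 grip 1
rows 2: slide [-0.81, 0.0, 0.0] roll 0.002 grip 1
rows 2: slide [-0.81, 0.0, 0.0] roll 0.002 grip 1
rows 6: slide [0.0, 0.0, 0.76] roll 0.0 grip 1
end [ 0.4698 -0.1425  0.194  -0.38  ]
```

>>> servo_tool:
  grip: [1,1,1]
  slide:
    - [-0.5,-0.2,-0.05]
    - [-0.98,-0.4,-0.1]
    - [-0.98,-0.4,-0.1]
  roll: [0.1,0.227,0.227]

```text
time: 0.48
tcp_pos: [0.3316, 0.5205, 0.2601]
tool_rot: [0.993, 2.977, -0.003]
ft_force: [0.0, -0.3, -0.0]
gripper_width: 0.0851
grip_force: 0.0
```

>>> servo_tool:
  grip: [1,1,1]
  slide:
    - [-0.5,-0.1,-0.05]
    - [-1.0,-0.17,-0.1]
    - [-1.0,-0.17,-0.1]
  roll: [0.1,0.228,0.228]

```text
time: 0.85
tcp_pos: [0.4006, 0.4482, 0.2702]
tool_rot: [1.338, 2.839, -0.002]
ft_force: [0.1, 0.3, 0.2]
gripper_width: 0.0855
grip_force: 0.0
```

>>> servo_tool:
  grip: [1,1]
  slide:
    - [-0.4,-0.2,0]
    - [-0.78,-0.43,0]
  roll: [0.08,0.167]

```text
time: 1.1
tcp_pos: [0.4125, 0.365, 0.2697]
tool_rot: [-1.569, -2.72, 0.0]
ft_force: [1.1, -0.3, 0.1]
gripper_width: 0.0854
grip_force: 0.0
```

>>> servo_tool:
  grip: [1,1]
  slide:
    - [-0.42,-0.14,0]
    - [-0.85,-0.28,0]
  roll: [0.08,0.167]

```text
time: 1.35
tcp_pos: [0.4309, 0.277, 0.27]
tool_rot: [-1.802, -2.573, 0.0]
ft_force: [1.4, -0.8, -0.3]
gripper_width: 0.0856
grip_force: 0.0
```

>>> servo_tool:
  grip: [1,1]
  slide:
    - [-0.44,-0.06,0]
    - [-0.88,-0.13,0]
  roll: [0.08,0.166]

```text
time: 1.6
tcp_pos: [0.4491, 0.1899, 0.2701]
tool_rot: [-2.019, -2.406, -0.0]
ft_force: [0.7, -0.7, -0.2]
gripper_width: 0.0855
grip_force: 0.0
```

>>> servo_tool:
  grip: [1,1]
  slide:
    - [-0.45,0.01,0]
    - [-0.89,0.02,0]
  roll: [0.08,0.167]

```text
time: 1.85
tcp_pos: [0.4667, 0.1026, 0.2701]
tool_rot: [-2.221, -2.221, -0.0]
ft_force: [0.8, -0.4, 0.2]
gripper_width: 0.0855
grip_force: 0.0
```

>>> servo_tool:
  grip: [1,1]
  slide:
    - [-0.4,0,0]
    - [-0.81,0,0]
  roll: [0.0,0.002]

```text
time: 2.1
tcp_pos: [0.4667, 0.0218, 0.27]
tool_rot: [-2.22, -2.222, -0.0]
ft_force: [0.8, -0.0, 0.0]
gripper_width: 0.0854
grip_force: 0.0
```

>>> servo_tool:
  grip: [1,1,1,1]
  slide:
    - [-0.4,0,0]
    - [-0.81,0,0]
    - [-0.81,0,0]
    - [-0.81,0,0]
  roll: [0.0,0.002,0.002,0.002]

```text
time: 2.6
tcp_pos: [0.4668, -0.058, 0.27]
tool_rot: [-2.224, -2.218, -0.0]
ft_force: [0.5, 0.3, 1.4]
gripper_width: 0.0854
grip_force: 0.0
```

```bash
python3 -c "
from h import *
st()"
```

```text
t 2.6 p [ 0.4668 -0.058   0.27  ] yaw -0.1495492921019348 tilt -0.9999994606735354 f [0.4777 0.2569 1.4463] m [-0.0374  0.0532 -0.0258] w 0.0853648508259132 0.0 q [-0.0499  0.1245  0.1269  1.9783 -0.0192  1.0406  0.0832]
```

>>> servo_tool:
  grip: [1,1,1,1,1,1,1,1]
  slide:
    - [-0.42,0.03,0]
    - [-0.84,0.03,0]
    - [-0.84,0.03,0]
    - [-0.84,0.03,0.2]
    - [-0.84,0.03,0.4]
    - [-0.84,0.03,0.6]
    - [-0.84,0.03,0.76]
    - [-0.84,0.03,0.76]
  roll: [0,0,0.004,0.004,0.004,0.004,0.004,0.004]

```text
time: 3.6
tcp_pos: [0.4686, -0.1421, 0.1931]
tool_rot: [-2.227, -2.212, 0.002]
ft_force: [0.1, -0.9, 0.3]
gripper_width: 0.0851
grip_force: 0.0
```

>>> servo_tool:
  grip: [-0.3,-0.6,-0.8,-1,-1,-1,-1,-1]
  slide:
    - [0,0,0]
    - [0,0,0]
    - [0,0,0]
    - [0,0,0]
    - [0,0,0]
    - [0,0,0]
    - [0,0,0]
    - [0,0,0]
  roll: [0,0,0,0,0,0,0,0]

```text
time: 4.6
tcp_pos: [0.4697, -0.1439, 0.1949]
tool_rot: [2.231, 2.21, 0.001]
ft_force: [-0.3, 0.9, 5.6]
gripper_width: 0.0191
grip_force: 59.3
```

```bash
python3 -c "
from h import *
st()"
```

```text
t 4.6 p [ 0.4697 -0.1439  0.1949] yaw -0.542910178004781 tilt -0.9999993805268503 f [-0.3476  0.9352  5.5741] m [ 0.0091  0.1153 -0.0576] w 0.01906666442961437 59.27937984466553 q [ 0.0738  0.2572  0.1946  2.0134 -0.0642  0.8756  0.2938]
```

>>> servo_tool:
  grip: [-1,-1,-1,-1,-1,-1,-1,-1]
  slide:
    - [0,0,-0.15]
    - [0,0,-0.4]
    - [0,0,-0.7]
    - [0,0,-1]
    - [0,0.25,-1]
    - [0,0.55,-1]
    - [0,0.8,-1]
    - [0,0.8,-1]
  roll: [0,0,0,0,0,0,0,0]

```text
time: 5.6
tcp_pos: [0.5503, -0.144, 0.2943]
tool_rot: [-2.23, -2.212, 0.0]
ft_force: [0.6, -0.5, -1.9]
gripper_width: 0.0193
grip_force: 58.8
```

>>> servo_tool:
  grip: [-1,-1,-1,-1,-1,-1,-1,-1]
  slide:
    - [0.2,0.1,0]
    - [0.5,0.2,0]
    - [0.8,0.3,0]
    - [1,0.35,0]
    - [1,0.35,0]
    - [1,0.35,0]
    - [1,0.35,0]
    - [1,0.35,0]
  roll: [0,0.01,0.02,0.03,0.03,0.03,0.03,0.03]

```text
time: 6.6
tcp_pos: [0.585, -0.046, 0.2944]
tool_rot: [2.268, 2.174, -0.0]
ft_force: [0.0, 0.2, -1.5]
gripper_width: 0.0187
grip_force: 58.7
```

Run:
```python
from h import *
st()
s=imaging.grab_frame("scene")[:,:,::-1].copy();t=imaging.grab_frame("top")[:,:,::-1].copy()
p=env.get_obs()["tcp_pos"];print(p)
cv2.imwrite("pics/s1.png",s);cv2.imwrite("pics/t1.png",t)
q=px("scene",p-[0,0,.1]);a=px("top",p-[0,0,.1]);print(q,a)
def cr(im,q,w,h,k):
    x=int(np.clip(q[0]-w/2,0,640-w));y=int(np.clip(q[1]-h/2,0,400-h));print(x,y);return cv2.resize(im[y:y+h,x:x+w],None,fx=k,fy=k,interpolation=cv2.INTER_CUBIC)
out=np.hstack([cr(s,q,100,150,4),cr(t,a,100,150,4)]);cv2.imwrite("pics/c3.png",out)
```

```text
t 6.6 p [ 0.585  -0.046   0.2944] yaw -2.427567021083453 tilt -0.9999999619739162 f [ 0.0363  0.2282 -1.4771] m [ 0.0153 -0.0212  0.0298] w 0.01869076214776573 58.70979309082031 q [-0.0873  0.3156  0.1502  1.682  -0.0507  1.1478  0.034 ]
[ 0.5851 -0.0455  0.2943]
[252.1787 173.3335] [366.9826 137.6794]
202 98
316 62
```

View pics/c3.png

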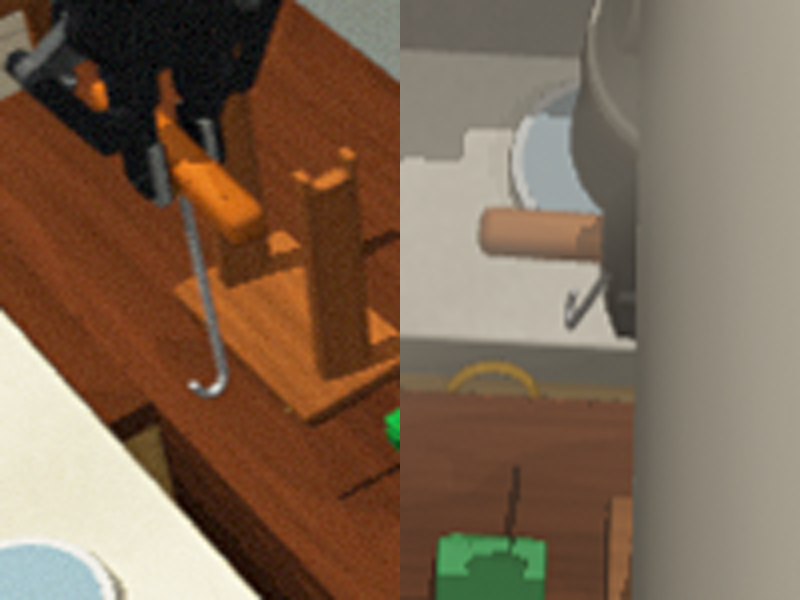

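Run:
```python
from h import *
from scipy.optimize import least_squares as ls
S=lambda u,v:np.array((202+(u+.5)/4-.5,98+(v+.5)/4-.5))
T=lambda u,v:np.array((316+(u-400+.5)/4-.5,62+(v+.5)/4-.5))
p=np.array([.5851,-.0455,.2934]);yaw=np.radians(-2.43)
R=ax(yaw)
def pts(q):
    j=jpts(p+R@np.array([q[0],q[1],0]),yaw,q[2]);h=p+R@np.array([q[0],q[1],0])
    return j,h
def f(q):
    j,h=pts(q)
    return np.concatenate([px("scene",j[2])-S(208,391),px("scene",j[3])-S(191,384),px("scene",j[1])-S(224,378),(px("scene",(j[0]*.5+j[1]*.5))-S(206,285))[:1],
     px("top",j[1])-T(569,325),px("top",j[3])-T(574,293),
     px("top",h+R@np.array([0,.065,0]))-T(481,231)])
r=ls(f,[0,0,.1],loss="soft_l1",f_scale=.5);print(r.x,np.degrees(r.x[2]));print(f(r.x));print(pts(r.x)[0])
print("tri tip",tri(T(574,293),S(191,384)),"tri bend",tri(T(569,325),S(224,378)))
```

```text
[0.0003 0.0017 0.0856] 4.901732381700829
[ 1.6845  0.1036  1.2026  0.2004  0.239  -1.1438 -0.5467  0.6467 -0.0145
  0.0844 -0.4994 -0.0912 -0.3785]
[[ 0.5855 -0.0438  0.2794]
 [ 0.586  -0.0329  0.1519]
 [ 0.594  -0.0326  0.1439]
 [ 0.6035 -0.0339  0.1549]]
tri tip (array([ 0.6038, -0.035 ,  0.1543]), np.float64(0.0033601733265290834)) tri bend (array([ 0.5869, -0.0321,  0.1495]), np.float64(0.0009430828188699718))
```

>>> servo_tool:
  grip: [-1,-1,-1,-1,-1,-1,-1,-1]
  slide:
    - [0.15,0.01,0]
    - [0.3,0.01,0]
    - [0.3,0.01,0.2]
    - [0.3,0.01,0.4]
    - [0.3,0.01,0.6]
    - [0.3,0.01,0.8]
    - [0.3,0.01,1.0]
    - [0.3,0.01,1.0]
  roll: [0,0,0,0,0,0,0,0]

```text
time: 7.7
tcp_pos: [0.5861, -0.0132, 0.1926]
tool_rot: [-2.262, -2.176, 0.004]
ft_force: [-0.8, -0.2, -0.9]
gripper_width: 0.0192
grip_force: 58.8
```

>>> servo_tool:
  grip: [-1,-1,-1,-1,-1,-1]
  slide:
    - [0,0,0.1]
    - [0,0,0.2]
    - [0,0,0.3]
    - [0,0,0.4]
    - [0,0,0.5]
    - [0,0,0.5]
  roll: [0,0,0,0,0,0]

```text
time: 8.45
tcp_pos: [0.5866, -0.0149, 0.1431]
tool_rot: [-2.265, -2.175, 0.002]
ft_force: [-0.5, -0.5, -0.7]
gripper_width: 0.0189
grip_force: 58.8
```

Run:
```python
from h import *
st()
s=imaging.grab_frame("scene")[:,:,::-1].copy();t=imaging.grab_frame("top")[:,:,::-1].copy()
cv2.imwrite("pics/s2.png",s);cv2.imwrite("pics/t2.png",t)
out=np.hstack([cv2.resize(s[130:280,180:280],None,fx=4,fy=4,interpolation=cv2.INTER_CUBIC),cv2.resize(t[100:250,300:400],None,fx=4,fy=4,interpolation=cv2.INTER_CUBIC)]);cv2.imwrite("pics/c4.png",out)
```

```text
t 8.45 p [ 0.5866 -0.0149  0.1431] yaw -2.3396267097078485 tilt -0.9999977114203791 f [-0.4967 -0.4589 -0.6713] m [-0.0143  0.0354  0.0101] w 0.01889515560152202 58.778963685035706 q [-0.1128  0.4827  0.1189  1.8163 -0.0734  0.8489  0.0004]
```

View pics/c4.png

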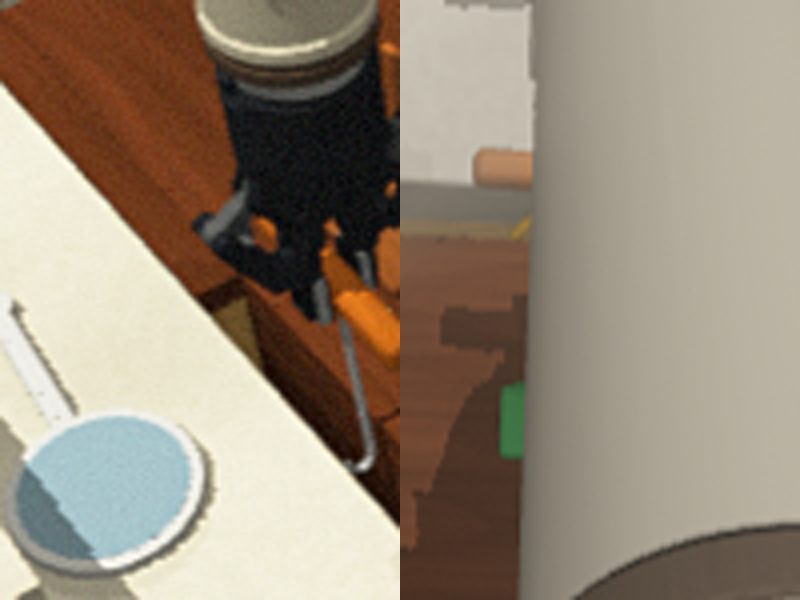

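The J (scene crop at (366,468)) is inside the mouth with no contact force. I'll continue down through the ring.

>>> servo_tool:
  grip: [-1,-1,-1,-1,-1,-1,-1,-1]
  slide:
    - [0,0,0.1]
    - [0,0,0.2]
    - [0,0,0.3]
    - [0,0,0.4]
    - [0,0,0.5]
    - [0,0,0.6]
    - [0,0,0.7]
    - [0,0,0.78]
  roll: [0,0,0,0,0,0,0,0]

```text
time: 9.55
tcp_pos: [0.5873, -0.0149, 0.0655]
tool_rot: [-2.266, -2.176, 0.0]
ft_force: [-0.1, 0.5, -0.9]
gripper_width: 0.019
grip_force: 58.8
```

>>> servo_tool:
  grip: [-1,-1,-1,-1,-1,-1]
  slide:
    - [0,0,0]
    - [0,0.02,0]
    - [0,0.04,0]
    - [0,0.06,0]
    - [0,0.08,0]
    - [0,0.08,0]
  roll: [0,0,0,0,0,0]

```text
time: 10.3
tcp_pos: [0.5957, -0.0152, 0.0664]
tool_rot: [2.266, 2.176, 0.0]
ft_force: [-0.1, -0.8, -1.0]
gripper_width: 0.0191
grip_force: 58.8
```

```bash
python3 -c "
from h import *
st()"
```

```text
t 10.3 p [ 0.5957 -0.0152  0.0664] yaw -2.332758315788687 tilt -0.9999999619596869 f [-0.1175 -0.8211 -0.9845] m [-0.0286 -0.0172  0.001 ] w 0.019118278140373823 58.778672218322754 q [-0.0993  0.6063  0.1044  1.8275 -0.091   0.7121  0.0148]
```

>>> servo_tool:
  grip: [-1,-1,-1,-1]
  slide:
    - [0,0.01,0]
    - [0,0.02,0]
    - [0,0.03,0]
    - [0,0.03,0]
  roll: [0,0,0,0]

```text
time: 10.8
tcp_pos: [0.5985, -0.0153, 0.0663]
tool_rot: [-2.266, -2.176, -0.0]
ft_force: [-0.4, 0.8, -1.4]
gripper_width: 0.0191
grip_force: 58.8
```

>>> servo_tool:
  grip: [-1,-1,-1]
  slide:
    - [0,0.01,0]
    - [0,0.01,0]
    - [0,0.01,0]
  roll: [0,0,0]

```text
time: 11.18
tcp_pos: [0.5994, -0.0153, 0.0663]
tool_rot: [-2.266, -2.176, -0.0]
ft_force: [-0.2, 0.7, -0.4]
gripper_width: 0.0186
grip_force: 58.8
```

>>> servo_tool:
  grip: [-1,-1,-1]
  slide:
    - [0,0.01,0]
    - [0,0.01,0]
    - [0,0.01,0]
  roll: [0,0,0]

```text
time: 11.55
tcp_pos: [0.6004, -0.0154, 0.0663]
tool_rot: [-2.266, -2.176, 0.0]
ft_force: [0.5, 1.0, -1.0]
gripper_width: 0.0188
grip_force: 58.8
```

>>> servo_tool:
  grip: [-1,-1,-1,-1,-1,-1]
  slide:
    - [-0.04,0,0]
    - [-0.08,0,0]
    - [-0.12,0,0]
    - [-0.16,0,0]
    - [-0.2,0,0]
    - [-0.2,0,0]
  roll: [0,0,0,0,0,0]

```text
time: 12.3
tcp_pos: [0.5995, -0.036, 0.0663]
tool_rot: [2.267, 2.175, -0.0]
ft_force: [-0.3, -0.1, -1.4]
gripper_width: 0.0191
grip_force: 58.8
```

>>> servo_tool:
  grip: [-1,-1,-1]
  slide:
    - [0,0.01,0]
    - [0,0.01,0]
    - [0,0.01,0]
  roll: [0,0,0]

```text
time: 12.68
tcp_pos: [0.6003, -0.0352, 0.0662]
tool_rot: [-2.265, -2.176, 0.001]
ft_force: [-1.7, 0.1, -1.4]
gripper_width: 0.0187
grip_force: 58.8
```

>>> servo_tool:
  grip: [-1,-1,-1]
  slide:
    - [0,0.01,0]
    - [0,0.01,0]
    - [0,0.01,0]
  roll: [0,0,0]

```text
time: 13.05
tcp_pos: [0.6011, -0.0354, 0.0661]
tool_rot: [-2.266, -2.175, 0.001]
ft_force: [-2.0, -0.1, -0.4]
gripper_width: 0.0192
grip_force: 59.0
```

>>> servo_tool:
  grip: [-1,-1,-1,-1,-1]
  slide:
    - [0,0,-0.02]
    - [0,0,-0.04]
    - [0,0,-0.06]
    - [0,0,-0.08]
    - [0,0,-0.08]
  roll: [0,0,0,0,0]

```text
time: 13.68
tcp_pos: [0.6014, -0.0355, 0.0746]
tool_rot: [-2.266, -2.176, 0.0]
ft_force: [-4.8, 0.3, 1.1]
gripper_width: 0.019
grip_force: 59.2
```

>>> servo_tool:
  grip: [-1,-1,-1,-1,-1]
  slide:
    - [0,0,-0.02]
    - [0,0,-0.04]
    - [0,0,-0.06]
    - [0,0,-0.08]
    - [0,0,-0.08]
  roll: [0,0,0,0,0]

```text
time: 14.3
tcp_pos: [0.6015, -0.0355, 0.0827]
tool_rot: [-2.266, -2.176, 0.0]
ft_force: [-4.1, -0.0, 1.0]
gripper_width: 0.0191
grip_force: 59.2
```

>>> servo_tool:
  grip: [-1,-1,-1,-1,-1]
  slide:
    - [0,0,-0.02]
    - [0,0,-0.04]
    - [0,0,-0.06]
    - [0,0,-0.08]
    - [0,0,-0.08]
  roll: [0,0,0,0,0]

```text
time: 14.92
tcp_pos: [0.6016, -0.0356, 0.0907]
tool_rot: [2.266, 2.176, 0.0]
ft_force: [-4.1, 0.5, 0.4]
gripper_width: 0.0193
grip_force: 59.3
```

```bash
python3 -c "
from h import *
st()"
```

```text
t 14.925 p [ 0.6016 -0.0356  0.0907] yaw -2.3389121641256128 tilt -0.9999999964661666 f [-4.0902  0.4737  0.4469] m [0.037  1.5076 0.1034] w 0.01925533707720526 59.28035616874695 q [-0.0691  0.5791  0.1099  1.8021 -0.0868  0.7649  0.0449]
```

>>> servo_tool:
  grip: [-1,-1,-1,-1,-1]
  slide:
    - [0,-0.02,-0.02]
    - [0,-0.04,-0.05]
    - [0,-0.06,-0.08]
    - [0,-0.08,-0.11]
    - [0,-0.08,-0.11]
  roll: [0,0,0,0,0]

```text
time: 15.55
tcp_pos: [0.5941, -0.0351, 0.1019]
tool_rot: [2.266, 2.175, 0.002]
ft_force: [-0.4, 0.2, -0.9]
gripper_width: 0.019
grip_force: 58.8
```

Run:
```python
from h import *
st()
for n in("top","scene"):
    im=imaging.grab_frame(n);h=cv2.cvtColor(im,cv2.COLOR_RGB2HSV)
    cv2.imwrite(f"pics/{n}3.png",im[:,:,::-1])
    for f in (im,cv2.imread(f"pics/{n}0.png")[:,:,::-1]):
        h=cv2.cvtColor(np.ascontiguousarray(f),cv2.COLOR_RGB2HSV)
        m=(h[...,0]>20)&(h[...,0]<30)&(h[...,1]>140)&(h[...,2]>110)
        m[:120]&=(n=="scene")
        ys,xs=np.nonzero(m);print(n,len(xs),(xs.min(),xs.max(),ys.min(),ys.max()) if len(xs) else "")
```

```text
t 15.55 p [ 0.5941 -0.0351  0.1019] yaw -2.3319019677159223 tilt -0.9999990889031513 f [-0.3848  0.1981 -0.9392] m [-0.0625  0.0372  0.0112] w 0.018970751051363866 58.84373188018799 q [-0.072   0.5514  0.1119  1.8186 -0.0839  0.7748  0.0427]
top 0 
top 0 
scene 0 
scene 0
```

Run:
```python
from h import *
t=cv2.imread("pics/top3.png");s=cv2.imread("pics/scene3.png")
out=np.hstack([cv2.resize(s[180:280,220:300],None,fx=5,fy=5,interpolation=cv2.INTER_CUBIC),cv2.resize(t[110:210,300:380],None,fx=5,fy=5,interpolation=cv2.INTER_CUBIC)]);cv2.imwrite("pics/c5.png",out)
```

```text
(no output)
```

View pics/c5.png

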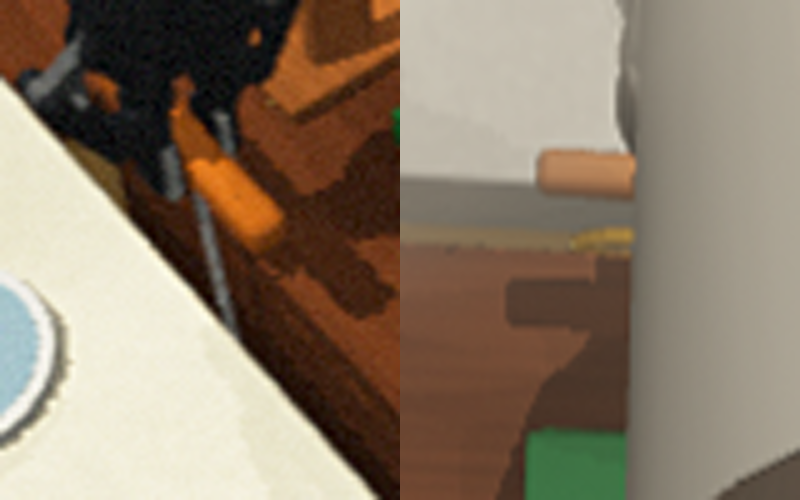

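The gold arc, at (570–630, 232–250) in the top crop, has moved away from the wall and along with the hook, so the ring is on the J. I'll centre it under the mouth and lift.

>>> servo_tool:
  grip: [-1,-1,-1,-1,-1,-1,-1,-1]
  slide:
    - [0,-0.03,0]
    - [0,-0.06,0]
    - [0,-0.07,-0.08]
    - [0,-0.07,-0.16]
    - [0,-0.07,-0.26]
    - [0,-0.07,-0.36]
    - [0,-0.07,-0.46]
    - [0,-0.07,-0.5]
  roll: [0,0,0,0,0,0,0,0]

```text
time: 16.65
tcp_pos: [0.5871, -0.0349, 0.1524]
tool_rot: [2.266, 2.175, 0.002]
ft_force: [-0.3, 0.2, -1.9]
gripper_width: 0.019
grip_force: 58.9
```

>>> servo_tool:
  grip: [-1,-1,-1,-1,-1,-1,-1,-1]
  slide:
    - [0,0,-0.1]
    - [0,0,-0.2]
    - [0,0,-0.3]
    - [0,0,-0.42]
    - [0,0,-0.54]
    - [0,0,-0.66]
    - [0,0,-0.76]
    - [0,0,-0.8]
  roll: [0,0,0,0,0,0,0,0]

```text
time: 17.65
tcp_pos: [0.587, -0.0349, 0.2322]
tool_rot: [2.266, 2.175, 0.001]
ft_force: [0.8, 1.1, -1.4]
gripper_width: 0.0195
grip_force: 58.9
```

>>> servo_tool:
  grip: [-1,-1,-1,-1,-1,-1,-1,-1]
  slide:
    - [0,0,-0.1]
    - [0,0,-0.25]
    - [0,0,-0.4]
    - [0,0,-0.55]
    - [0,0,-0.65]
    - [0,0,-0.7]
    - [0,0,-0.7]
    - [0,0,-0.7]
  roll: [0,0,0,0,0,0,0,0]

```text
time: 18.65
tcp_pos: [0.5862, -0.0349, 0.3006]
tool_rot: [-2.266, -2.175, 0.001]
ft_force: [-0.1, -0.3, -2.4]
gripper_width: 0.019
grip_force: 58.9
```

Run:
```python
from h import *
st()
s=imaging.grab_frame("scene")[:,:,::-1].copy();t=imaging.grab_frame("top")[:,:,::-1].copy()
p=env.get_obs()["tcp_pos"]
cv2.imwrite("pics/s4.png",s);cv2.imwrite("pics/t4.png",t)
def cr(im,q,w,h,k):
    x=int(np.clip(q[0]-w/2,0,640-w));y=int(np.clip(q[1]-h/2,0,400-h));print(x,y);return cv2.resize(im[y:y+h,x:x+w],None,fx=k,fy=k,interpolation=cv2.INTER_CUBIC)
out=np.hstack([cr(s,px("scene",p-[0,0,.12]),100,150,4),cr(t,px("top",p-[0,-.02,.15]),100,150,4)]);cv2.imwrite("pics/c6.png",out)
```

```text
t 18.65 p [ 0.5862 -0.0349  0.3006] yaw -2.3332986426924323 tilt -0.9999992753498402 f [-0.1336 -0.256  -2.395 ] m [ 0.0053  0.0417 -0.0057] w 0.019009588666325704 58.87810707092285 q [-0.0959  0.312   0.1374  1.6716 -0.0458  1.1623  0.0125]
205 106
299 67
```

View pics/c6.png

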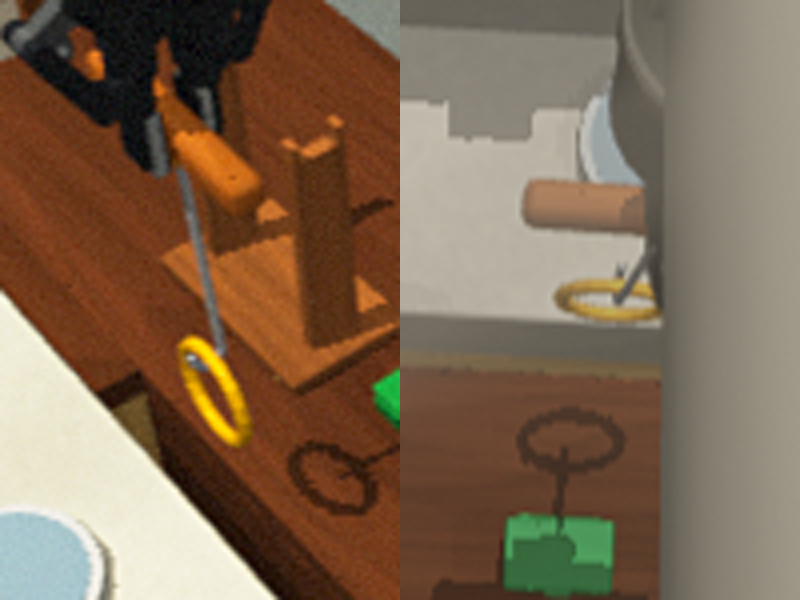

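The picture shows the bangle hanging from the J at scene crop (215,390), with its ring plane upright along y. I'll carry it over the dish.

>>> servo_tool:
  grip: [-1,-1,-1,-1,-1,-1,-1,-1]
  slide:
    - [0.04,-0.02,0]
    - [0.12,-0.05,0]
    - [0.24,-0.1,0]
    - [0.38,-0.16,0]
    - [0.52,-0.22,0]
    - [0.66,-0.28,0]
    - [0.8,-0.34,0]
    - [0.94,-0.4,0]
  roll: [0,0,0,0,0,0,0,0]

```text
time: 19.75
tcp_pos: [0.5501, 0.0617, 0.3014]
tool_rot: [2.266, 2.176, 0.0]
ft_force: [0.1, 0.2, -1.5]
gripper_width: 0.0189
grip_force: 58.9
```

>>> servo_tool:
  grip: [-1,-1,-1,-1,-1,-1,-1]
  slide:
    - [0.14,-0.06,0]
    - [0.28,-0.12,0]
    - [0.42,-0.18,0]
    - [0.56,-0.24,0]
    - [0.7,-0.3,0]
    - [0.84,-0.36,0]
    - [0.96,-0.4,0]
  roll: [0,0,0,0,0,0,0]

```text
time: 20.62
tcp_pos: [0.514, 0.1593, 0.3013]
tool_rot: [-2.266, -2.176, -0.0]
ft_force: [-0.7, -0.4, -2.1]
gripper_width: 0.0191
grip_force: 58.9
```

>>> servo_tool:
  grip: [-1,-1,-1,-1,-1,-1,-1,-1]
  slide:
    - [0.14,-0.06,0]
    - [0.28,-0.12,0]
    - [0.42,-0.18,0]
    - [0.56,-0.24,0]
    - [0.7,-0.3,0]
    - [0.82,-0.35,0]
    - [0.9,-0.38,0]
    - [0.94,-0.4,0]
  roll: [0,0,0,0,0,0,0,0]

```text
time: 21.62
tcp_pos: [0.4781, 0.2542, 0.3013]
tool_rot: [2.266, 2.176, -0.0]
ft_force: [0.3, -0.4, -1.6]
gripper_width: 0.0192
grip_force: 58.9
```

>>> servo_tool:
  grip: [-1,-1,-1,-1,-1,-1,-1,-1]
  slide:
    - [0,0,0]
    - [0,0,0.05]
    - [0,0,0.15]
    - [0,0,0.25]
    - [0,0,0.35]
    - [0,0,0.45]
    - [0,0,0.5]
    - [0,0,0.5]
  roll: [0,0,0,0,0,0,0,0]

```text
time: 22.62
tcp_pos: [0.478, 0.2537, 0.2508]
tool_rot: [-2.266, -2.176, 0.001]
ft_force: [-1.0, -0.1, -1.9]
gripper_width: 0.0188
grip_force: 58.9
```

Run:
```python
from h import *
st()
t=imaging.grab_frame("top");s=imaging.grab_frame("scene")
cv2.imwrite("pics/t5.png",t[:,:,::-1]);cv2.imwrite("pics/s5.png",s[:,:,::-1])
for n,f,roi in(("top",t,None),("scene",s,None)):
    h=cv2.cvtColor(f,cv2.COLOR_RGB2HSV);m=((h[...,0]>20)&(h[...,0]<32)&(h[...,1]>150)&(h[...,2]>120)).astype(np.uint8)
    k,l,stt,ce=cv2.connectedComponentsWithStats(m)
    print(n,[(stt[i].tolist(),ce[i].round(1).tolist()) for i in range(1,k) if stt[i][4]>15])
```

```text
t 22.625 p [0.478  0.2537 0.2508] yaw -2.331056959681091 tilt -0.9999996270172952 f [-1.0208 -0.1363 -1.8741] m [0.0022 0.0001 0.0052] w 0.01882611472594711 58.86099636554718 q [-0.4999  0.2758 -0.0448  1.8352  0.0141  1.0317 -0.5909]
top []
scene [([380, 261, 22, 21, 85], [393.0, 269.1]), ([381, 271, 18, 18, 61], [388.2, 280.4])]
```

>>> servo_tool:
  grip: [-1,-1,-1,-1,-1,-1,-1,-1]
  slide:
    - [0,0.05,0]
    - [0,0.11,0]
    - [0,0.11,0]
    - [0,0.11,0.05]
    - [0,0.11,0.1]
    - [0,0.11,0.13]
    - [0,0.11,0.15]
    - [0,0.11,0.16]
  roll: [0,0,0,0,0,0,0,0]

```text
time: 23.72
tcp_pos: [0.4892, 0.2533, 0.2351]
tool_rot: [-2.266, -2.176, 0.0]
ft_force: [0.6, 0.2, -1.6]
gripper_width: 0.0188
grip_force: 58.9
```

>>> servo_tool:
  grip: [-1,-1,-1,-1]
  slide:
    - [0,0,0.01]
    - [0,0,0.02]
    - [0,0,0.03]
    - [0,0,0.03]
  roll: [0,0,0,0]

```text
time: 24.22
tcp_pos: [0.4892, 0.2533, 0.2322]
tool_rot: [-2.266, -2.176, 0.0]
ft_force: [1.4, 0.2, -1.7]
gripper_width: 0.0193
grip_force: 58.9
```

```bash
cat >> h.py <<'E'
def gold():
    for n in("top","scene"):
        f=imaging.grab_frame(n);h=cv2.cvtColor(f,cv2.COLOR_RGB2HSV);m=((h[...,0]>20)&(h[...,0]<32)&(h[...,1]>130)&(h[...,2]>110)).astype(np.uint8)
        m=cv2.morphologyEx(m,cv2.MORPH_CLOSE,np.ones((5,5),np.uint8));k,l,s,ce=cv2.connectedComponentsWithStats(m)
        print(n,[s[i].tolist() for i in range(1,k) if s[i][4]>15])
def ringbox(c,axis,n="scene"):
    a=np.array(axis,float);a/=np.linalg.norm(a);u=np.cross(a,[.3,.9,.1]);u/=np.linalg.norm(u);v=np.cross(a,u)
    P=np.array([px(n,np.array(c)+.029*(np.cos(w)*u+np.sin(w)*v)) for w in np.linspace(0,6.28,60)]);r=.004/.75*400
    return (P.min(0)-r).round(1),(P.max(0)+r).round(1)
E
python3 - <<'E'
from h import *
st();gold()
p=env.get_obs()["tcp_pos"];print(ringbox(p+[.0085,.0128,-.173],[1,-.04,0]))
E
```

```text
t 24.225 p [0.4892 0.2533 0.2322] yaw -2.333448153370097 tilt -0.9999999922576718 f [ 1.3706  0.1613 -1.7283] m [-0.0167  0.0556  0.017 ] w 0.019261121169600198 58.8930881023407 q [-0.4926  0.3122 -0.041   1.8319  0.015   0.9978 -0.5805]
top []
scene [[376, 269, 22, 27, 157]]
(array([373.7, 268. ]), array([398.6, 296.8]))
```

>>> servo_tool:
  grip: [-1,-1,-1,-1,-1,-1,-1,-1]
  slide:
    - [0,0,0.01]
    - [0,0,0.02]
    - [0,-0.03,0.02]
    - [0,-0.06,0.02]
    - [0,-0.09,0.03]
    - [0,-0.12,0.03]
    - [-0.01,-0.15,0.04]
    - [-0.01,-0.16,0.04]
  roll: [0,0,0,0,0,0,0,0]

```text
time: 25.32
tcp_pos: [0.4729, 0.2529, 0.2282]
tool_rot: [-2.266, -2.176, 0.001]
ft_force: [-0.4, -0.1, -1.6]
gripper_width: 0.0193
grip_force: 59.0
```

Run:
```python
from h import *
st();gold()
for a in (0,10,17,25):
    a=np.radians(a);print(ringbox([.498-.029*np.sin(a),.266,.031+.029*np.cos(a)],[np.cos(a),0,np.sin(a)]))
```

```text
t 25.325 p [0.4729 0.2529 0.2282] yaw -2.329921954347283 tilt -0.9999999405185304 f [-0.3634 -0.071  -1.6279] m [-0.0005  0.0445 -0.0078] w 0.019299248708293092 59.031731486320496 q [-0.5026  0.2919 -0.0458  1.8704  0.0158  0.98   -0.596 ]
top []
scene [[377, 266, 25, 29, 197]]
(array([373.3, 268. ]), array([399. , 296.4]))
(array([374.6, 265.8]), array([401.1, 295.8]))
(array([375.3, 264.6]), array([402.6, 295.6]))
(array([376. , 263.4]), array([404.2, 295.4]))
```

>>> servo_tool:
  grip: [-1,-1,-1,-1,-1,-1,-1,-1]
  slide:
    - [0,-0.01,0.04]
    - [0,-0.02,0.08]
    - [0,-0.03,0.12]
    - [0,-0.04,0.16]
    - [0,-0.05,0.2]
    - [0,-0.05,0.25]
    - [0,-0.05,0.3]
    - [0,-0.05,0.3]
  roll: [0,0,0,0,0,0,0,0]

```text
time: 26.42
tcp_pos: [0.4679, 0.253, 0.1977]
tool_rot: [-2.266, -2.176, 0.002]
ft_force: [1.0, 0.2, -1.9]
gripper_width: 0.019
grip_force: 59.0
```

Run:
```python
from h import *
st();gold()
for a in (10,20,30,40,60):
    a=np.radians(a);print(ringbox([.498-.029*np.sin(a),.266,.031+.029*np.cos(a)],[np.cos(a),0,np.sin(a)]))
```

```text
t 26.425 p [0.4679 0.253  0.1977] yaw -2.3320637974623026 tilt -0.999999507207407 f [ 1.0108  0.229  -1.8855] m [0.0125 0.0453 0.0179] w 0.01903198974600913 59.0285861492157 q [-0.5067  0.3221 -0.0473  1.9078  0.0188  0.9131 -0.6037]
top []
scene [[377, 265, 26, 30, 214]]
(array([374.6, 265.8]), array([401.1, 295.8]))
(array([375.6, 264.1]), array([403.2, 295.5]))
(array([376.4, 262.9]), array([405.3, 295.3]))
(array([377. , 262.2]), array([407.1, 295.1]))
(array([377.6, 262.7]), array([409.6, 295.1]))
```

>>> servo_tool:
  grip: [-1,-1,-1,-1,-1,-1,-1,-1]
  slide:
    - [0,-0.02,0.04]
    - [0,-0.04,0.08]
    - [0,-0.07,0.12]
    - [0,-0.1,0.14]
    - [-0.01,-0.13,0.14]
    - [-0.01,-0.16,0.14]
    - [-0.01,-0.18,0.14]
    - [-0.01,-0.18,0.14]
  roll: [0,0,0,0,0,0,0,0]

```text
time: 27.52
tcp_pos: [0.4501, 0.253, 0.1844]
tool_rot: [-2.266, -2.176, -0.0]
ft_force: [-1.2, -0.2, -0.8]
gripper_width: 0.0188
grip_force: 59.0
```

Run:
```python
from h import *
st();gold()
p=env.get_obs()["tcp_pos"][0]+.0075
for xf in (.495,.498,.503):
    a=np.arcsin(min(1,(xf-p)/.058));print(xf,np.degrees(a),ringbox([xf-.029*np.sin(a),.266,.031+.029*np.cos(a)],[np.cos(a),0,np.sin(a)]))
s=imaging.grab_frame("scene")[:,:,::-1];cv2.imwrite("pics/s6.png",s)
```

```text
t 27.525 p [0.4501 0.253  0.1844] yaw -2.3260407143335335 tilt -0.9999999845858241 f [-1.1929 -0.1781 -0.7866] m [-0.0242  0.1607 -0.0207] w 0.01882604643956847 58.99073123931885 q [-0.5197  0.3135 -0.0525  1.9565  0.021   0.872  -0.6238]
top [[220, 190, 16, 4, 24]]
scene [[378, 263, 29, 31, 246]]
0.495 39.974366229699676 (array([377.9, 261.4]), array([408.1, 294.3]))
0.498 43.96103099128008 (array([377.1, 262.1]), array([407.7, 295.1]))
0.503 51.295001351244544 (array([375.7, 263.6]), array([407.1, 296.6]))
```

>>> servo_tool:
  grip: [-1,-1,-1,-1,-1,-1,-1]
  slide:
    - [0,0.02,0]
    - [0.01,0.03,0]
    - [0.01,0.05,0]
    - [0.02,0.065,0]
    - [0.035,0.08,0]
    - [0.05,0.09,0]
    - [0.05,0.09,0]
  roll: [-0.167,-0.333,-0.5,-0.667,-0.833,-1,-1]

```text
time: 28.55
tcp_pos: [0.4597, 0.2575, 0.1843]
tool_rot: [-0.878, -3.016, -0.0]
ft_force: [-0.5, 0.4, -0.9]
gripper_width: 0.0193
grip_force: 59.0
```

>>> servo_tool:
  grip: [-1,-1,-1,-1,-1]
  slide:
    - [0,0.02,0]
    - [0.01,0.035,0]
    - [0.015,0.05,0]
    - [0.015,0.05,0]
    - [0.015,0.05,0]
  roll: [-0.167,-0.333,-0.5,-0.5,-0.5]

```text
time: 29.18
tcp_pos: [0.4609, 0.2623, 0.1842]
tool_rot: [-0.072, -3.141, 0.0]
ft_force: [0.1, 0.2, -0.7]
gripper_width: 0.0188
grip_force: 59.0
```

Run:
```python
from h import *
st();gold()
p=env.get_obs()["tcp_pos"];h=p+[-.0103,.001,0];print("contact",h)
for xf in (.495,.498,.503):
    a=np.arcsin(min(1,(xf-h[0]-.0065)/.058));print(xf,np.degrees(a),ringbox([xf-.029*np.sin(a),.266,.031+.029*np.cos(a)],[np.cos(a),0,np.sin(a)]))
```

```text
t 29.175 p [0.4609 0.2623 0.1842] yaw 87.36364388822562 tilt -0.9999999887663286 f [ 0.1394  0.1998 -0.7272] m [-0.0402  0.099  -0.0502] w 0.01884768087001791 58.96498739719391 q [-0.2831  0.3568 -0.3438  1.9151  0.1516  0.8947  0.8227]
top [[222, 202, 11, 4, 25]]
scene [[378, 265, 30, 31, 221]]
contact [0.4505 0.2635 0.1843]
0.495 40.89149034548512 (array([378. , 261.4]), array([408.2, 294.2]))
0.498 44.9389291911147 (array([377.2, 262.1]), array([407.9, 295.1]))
0.503 52.42535577673137 (array([375.8, 263.6]), array([407.2, 296.6]))
```

>>> servo_tool:
  grip: [-1,-1,-1,-1,-1,-1,-1,-1]
  slide:
    - [0.01,0.01,0]
    - [0.02,0.02,0]
    - [0.03,0.02,0]
    - [0.04,0.02,0]
    - [0.05,0.02,0]
    - [0.06,0.02,0]
    - [0.07,0.02,0]
    - [0.08,0.02,0]
  roll: [0,0,0,0,0,0,0,0]

```text
time: 30.28
tcp_pos: [0.453, 0.265, 0.1844]
tool_rot: [0.064, 3.141, 0.0]
ft_force: [-0.7, -0.1, -0.9]
gripper_width: 0.0186
grip_force: 58.9
```

>>> servo_tool:
  grip: [-1,-1,-1,-1,-1,-1,-1,-1]
  slide:
    - [0.005,0,0]
    - [0.01,0,0]
    - [0.015,0,0]
    - [0.02,0,0]
    - [0.025,0,0]
    - [0.03,0,0]
    - [0.035,0,0]
    - [0.04,0,0]
  roll: [0,0,0,0,0,0,0,0]

```text
time: 31.28
tcp_pos: [0.4489, 0.2651, 0.1843]
tool_rot: [-0.064, -3.141, -0.0]
ft_force: [0.5, 0.5, -0.4]
gripper_width: 0.0191
grip_force: 58.9
```

Run:
```python
from h import *
st();gold()
p=env.get_obs()["tcp_pos"];h=p+[-.012,.001,0];print("contact",h)
for xf in (.490,.495,.498,.503):
    a=np.arcsin(min(1,(xf-h[0]-.0065)/.058));print(xf,np.degrees(a),ringbox([xf-.029*np.sin(a),.266,.031+.029*np.cos(a)],[np.cos(a),0,np.sin(a)]),ringbox([xf-.029*np.sin(a),.266,.031+.029*np.cos(a)],[np.cos(a),0,np.sin(a)],"top"))
```

```text
t 31.275 p [0.4489 0.2651 0.1843] yaw 87.67074186456392 tilt -0.9999999994636525 f [ 0.4624  0.4606 -0.3947] m [-0.006  -0.0359  0.0125] w 0.019098904803912364 58.92278015613556 q [-0.2917  0.3423 -0.3504  1.9363  0.1491  0.8878  0.8124]
top [[216, 186, 22, 26, 108]]
scene [[378, 273, 31, 27, 230]]
contact [0.4368 0.2661 0.1843]
0.49 53.58003536184015 (array([380.1, 260.1]), array([411.6, 292.8])) (array([209.9, 191.2]), array([239.6, 213.7]))
0.495 62.98578583823068 (array([378.7, 262.2]), array([410.8, 294.3])) (array([210.5, 189.1]), array([240., 214.]))
0.498 70.49596950111717 (array([377.8, 263.9]), array([410.2, 295.3])) (array([211. , 187.9]), array([240.3, 214.3]))
0.503 90.0 (array([376.2, 268.7]), array([408.4, 297.3])) (array([212.3, 185.8]), array([241.1, 214.4]))
```

>>> servo_tool:
  grip: [-1,-1,-1,-1,-1,-1,-1,-1]
  slide:
    - [0.005,0,0]
    - [0.01,0,0]
    - [0.02,0,0]
    - [0.03,0,0]
    - [0.04,0,0]
    - [0.05,0,0]
    - [0.06,0,0]
    - [0.08,0,0]
  roll: [0,0,0,0,0,0,0,0]

```text
time: 32.38
tcp_pos: [0.4409, 0.2654, 0.1843]
tool_rot: [-0.064, -3.141, -0.0]
ft_force: [0.0, 0.4, -1.0]
gripper_width: 0.019
grip_force: 58.9
```

Run:
```python
from h import *
st();gold()
for x in (.465,.470,.475,.48):
    print(x,ringbox([x,.266,.031],[0,0,1]),ringbox([x,.266,.031],[0,0,1],"top"))
s=imaging.grab_frame("scene")[:,:,::-1];t=imaging.grab_frame("top")[:,:,::-1]
out=np.hstack([cv2.resize(s[200:320,340:440],None,fx=4,fy=5,interpolation=cv2.INTER_CUBIC),cv2.resize(t[140:260,180:280],None,fx=4,fy=5,interpolation=cv2.INTER_CUBIC)]);cv2.imwrite("pics/c7.png",out)
```

```text
t 32.375 p [0.4409 0.2654 0.1843] yaw 87.66135207727237 tilt -0.9999999984748085 f [ 0.0227  0.4082 -0.9794] m [-0.0347 -0.0005 -0.0517] w 0.01901210432905799 58.92416059970856 q [-0.2958  0.3314 -0.354   1.952   0.1465  0.8827  0.8046]
top [[216, 186, 22, 22, 77]]
scene [[378, 273, 31, 27, 235]]
0.465 (array([379.1, 266.3]), array([411.2, 294.7])) (array([212.1, 189.5]), array([240.9, 218.2]))
0.47 (array([377.5, 267.6]), array([409.6, 296.1])) (array([212.2, 187.5]), array([241., 216.]))
0.475 (array([375.8, 268.9]), array([408. , 297.6])) (array([212.3, 185.4]), array([241.1, 213.9]))
0.48 (array([374.2, 270.3]), array([406.4, 299. ])) (array([212.4, 183.3]), array([241.2, 211.8]))
```

View pics/c7.png

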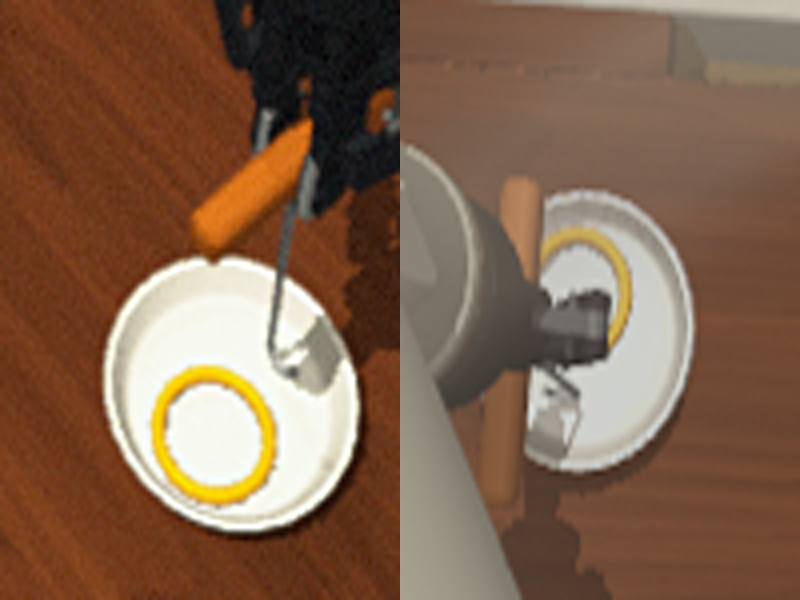

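The picture shows the ring flat on the dish floor, centred at scene crop (213,435), and the hook free of it at (280,360). I'll raise the hook and plan the way back.

>>> servo_tool:
  grip: [-1,-1,-1,-1,-1,-1]
  slide:
    - [0,0,-0.1]
    - [0,0,-0.35]
    - [0,0,-0.65]
    - [0,0,-0.95]
    - [0,0,-1]
    - [0,0,-1]
  roll: [0,0,0,0,0,0]

```text
time: 33.33
tcp_pos: [0.4408, 0.2653, 0.2843]
tool_rot: [0.064, 3.141, 0.0]
ft_force: [-0.1, -0.1, -1.2]
gripper_width: 0.0189
grip_force: 59.0
```

Run:
```python
from h import *
st();p=env.get_obs()["tcp_pos"]
plan([(.53,.12,.298,30,-1,6),(.55,-.1435,.298,-.5,-1,9),(.4697,-.1435,.298,-.5,-1,4)],[*p,87.66])
```

```text
t 33.325 p [0.4408 0.2653 0.2843] yaw 87.66268890021422 tilt -0.9999999456263091 f [-0.0505 -0.131  -1.2156] m [-0.0434 -0.0473  0.0325] w 0.01892484730691352 58.98584604263306 q [-0.2698  0.2119 -0.3714  1.8503  0.0862  1.0948  0.8568]
rows 3: slide [-0.48, -0.71, -0.07] roll 0.48 grip -1
rows 3: slide [-0.75, -0.39, -0.07] roll 0.481 grip -1
rows 3: slide [-0.79, -0.38, 0.0] roll 0.169 grip -1
rows 3: slide [-0.85, -0.24, 0.0] roll 0.17 grip -1
rows 3: slide [-0.88, -0.08, 0.0] roll 0.169 grip -1
rows 4: slide [-0.01, -0.8, 0.0] roll 0.0 grip -1
end [ 0.4697 -0.1437  0.2983 -0.48  ]
```

>>> servo_tool:
  grip: [-1,-1,-1,-1]
  slide:
    - [-0.12,-0.18,-0.02]
    - [-0.24,-0.36,-0.04]
    - [-0.36,-0.54,-0.06]
    - [-0.48,-0.71,-0.07]
  roll: [0.12,0.24,0.36,0.48]

```text
time: 33.83
tcp_pos: [0.4855, 0.1914, 0.2896]
tool_rot: [-0.849, -3.022, 0.003]
ft_force: [0.2, -0.6, -1.0]
gripper_width: 0.0192
grip_force: 58.9
```

>>> servo_tool:
  grip: [-1,-1,-1,-1]
  slide:
    - [-0.19,-0.1,-0.02]
    - [-0.38,-0.2,-0.04]
    - [-0.57,-0.3,-0.06]
    - [-0.75,-0.39,-0.07]
  roll: [0.12,0.24,0.36,0.481]

```text
time: 34.33
tcp_pos: [0.5295, 0.1193, 0.2965]
tool_rot: [-1.576, -2.715, 0.004]
ft_force: [-0.4, -0.5, -1.3]
gripper_width: 0.0195
grip_force: 58.9
```

>>> servo_tool:
  grip: [-1,-1,-1,-1]
  slide:
    - [-0.2,-0.1,0]
    - [-0.4,-0.19,0]
    - [-0.6,-0.29,0]
    - [-0.79,-0.38,0]
  roll: [0.04,0.08,0.12,0.169]

```text
time: 34.83
tcp_pos: [0.5364, 0.0312, 0.2983]
tool_rot: [-1.809, -2.568, 0.0]
ft_force: [-0.1, 0.7, -0.8]
gripper_width: 0.0188
grip_force: 58.9
```

>>> servo_tool:
  grip: [-1,-1,-1,-1]
  slide:
    - [-0.22,-0.06,0]
    - [-0.44,-0.12,0]
    - [-0.65,-0.18,0]
    - [-0.85,-0.24,0]
  roll: [0.04,0.08,0.12,0.17]

```text
time: 35.33
tcp_pos: [0.543, -0.0567, 0.2983]
tool_rot: [2.031, 2.397, -0.0]
ft_force: [0.2, 0.1, -0.3]
gripper_width: 0.0187
grip_force: 58.9
```

>>> servo_tool:
  grip: [-1,-1,-1,-1,-1,-1]
  slide:
    - [-0.22,-0.02,0]
    - [-0.44,-0.04,0]
    - [-0.66,-0.06,0]
    - [-0.82,-0.08,0]
    - [-0.88,-0.08,0]
    - [-0.88,-0.08,0]
  roll: [0.04,0.08,0.12,0.169,0.169,0.169]

```text
time: 36.08
tcp_pos: [0.5499, -0.1433, 0.2982]
tool_rot: [-2.23, -2.212, -0.0]
ft_force: [-0.5, -0.4, -1.4]
gripper_width: 0.0189
grip_force: 59.0
```

Run:
```python
from h import *
st();gold();p=env.get_obs()["tcp_pos"];print(p)
f=imaging.grab_frame("scene")[:,:,::-1];cv2.imwrite("pics/s8.png",f)
```

```text
t 36.075 p [ 0.5499 -0.1433  0.2982] yaw -0.47031574895342654 tilt -0.9999999375097417 f [-0.4955 -0.3787 -1.3825] m [ 0.0369 -0.0282 -0.0199] w 0.01893052522082335 58.95682632923126 q [ 0.1335  0.2779  0.0906  1.7207 -0.0276  1.1445  0.2238]
top [[211, 190, 27, 22, 108]]
scene [[378, 273, 31, 27, 230]]
[ 0.5499 -0.1422  0.2982]
```

>>> servo_tool:
  grip: [-1,-1,-1,-1,-1,-1,-1,-1]
  slide:
    - [0,-0.2,0]
    - [0,-0.4,0]
    - [0,-0.6,0]
    - [0,-0.75,0]
    - [0,-0.8,0]
    - [0,-0.8,0]
    - [0,-0.8,0.1]
    - [0,-0.8,0.2]
  roll: [0,0,0,0,0,0,0,0]

```text
time: 37.22
tcp_pos: [0.4701, -0.1425, 0.2773]
tool_rot: [-2.23, -2.212, 0.0]
ft_force: [0.5, -0.4, -0.8]
gripper_width: 0.019
grip_force: 59.1
```

>>> servo_tool:
  grip: [-1,-1,-1,-1,-1,-1,-1,-1]
  slide:
    - [0,0,0.12]
    - [0,0,0.24]
    - [0,0,0.36]
    - [0,0,0.48]
    - [0,0,0.58]
    - [0,0,0.66]
    - [0,0,0.7]
    - [0,0,0.7]
  roll: [0,0,0,0,0,0,0,0]

```text
time: 38.22
tcp_pos: [0.4698, -0.1426, 0.2081]
tool_rot: [-2.23, -2.212, 0.0]
ft_force: [-0.1, 0.5, -1.0]
gripper_width: 0.0188
grip_force: 59.1
```

>>> servo_tool:
  grip: [-1,-1,-1,-1,-1,-1,-1,-1]
  slide:
    - [0,0,0.02]
    - [0,0,0.04]
    - [0,0,0.06]
    - [0,0,0.08]
    - [0,0,0.09]
    - [0,0,0.1]
    - [0,0,0.11]
    - [0,0,0.11]
  roll: [0,0,0,0,0,0,0,0]

```text
time: 39.22
tcp_pos: [0.4698, -0.1426, 0.1972]
tool_rot: [-2.23, -2.212, 0.0]
ft_force: [0.4, 0.8, -1.3]
gripper_width: 0.0189
grip_force: 59.1
```

>>> servo_tool:
  grip: [-1,-1,-1]
  slide:
    - [0,0,0.01]
    - [0,0,0.02]
    - [0,0,0.02]
  roll: [0,0,0]

```text
time: 39.6
tcp_pos: [0.4697, -0.1426, 0.1952]
tool_rot: [-2.23, -2.212, 0.0]
ft_force: [-0.2, -0.1, -1.0]
gripper_width: 0.0191
grip_force: 59.1
```

>>> servo_tool:
  grip: [-1,-1,-1]
  slide:
    - [0,0,0.005]
    - [0,0,0.01]
    - [0,0,0.01]
  roll: [0,0,0]

```text
time: 39.98
tcp_pos: [0.4698, -0.1426, 0.1949]
tool_rot: [2.231, 2.212, 0.0]
ft_force: [-1.4, 1.4, 3.6]
gripper_width: 0.0192
grip_force: 60.0
```

>>> servo_tool:
  grip: [-0.3,0.2,0.6,1,1,1,1,1]
  slide:
    - [0,0,0]
    - [0,0,0]
    - [0,0,0]
    - [0,0,0]
    - [0,0,0]
    - [0,0,0]
    - [0,0,-0.05]
    - [0,0,-0.1]
  roll: [0,0,0,0,0,0,0,0]

```text
time: 40.98
tcp_pos: [0.4699, -0.1427, 0.2047]
tool_rot: [2.231, 2.212, 0.0]
ft_force: [-0.0, 0.1, -0.0]
gripper_width: 0.0855
grip_force: 0.0
```

>>> servo_tool:
  grip: [1,1,1,1,1,1]
  slide:
    - [0,0,-0.2]
    - [0,0,-0.4]
    - [0,0,-0.7]
    - [0,0,-1]
    - [0,0,-1]
    - [0,0,-1]
  roll: [0,0,0,0,0,0]

```text
time: 41.72
tcp_pos: [0.4695, -0.1425, 0.304]
tool_rot: [-2.23, -2.212, 0.0]
ft_force: [-0.4, 0.6, -0.3]
gripper_width: 0.0858
grip_force: 0.0
```

Run:
```python
from h import *
st();gold()
a=cv2.imread("pics/scene0.png").astype(int);f=imaging.grab_frame("scene")[:,:,::-1];cv2.imwrite("pics/s9.png",f)
# compare hook/stand region, bystanders with the first picture
for n,(x0,x1,y0,y1) in dict(hook=(248,300,110,190),J=(262,284,165,186),pill=(296,330,192,222),clip=(324,346,184,208),hair=(250,302,318,360),mirror=(172,234,200,274),dish=(362,432,248,308)).items():
    d=np.abs(f[y0:y1,x0:x1].astype(int)-a[y0:y1,x0:x1]).mean(2);print(n,d.mean().round(1),(d>40).mean().round(3))
def orange(im):
    h=cv2.cvtColor(np.ascontiguousarray(im).astype(np.uint8),cv2.COLOR_BGR2HSV)[105:165,240:300];m=(h[...,0]<16)&(h[...,1]>200)&(h[...,2]>180);y,x=np.nonzero(m);return len(x),x.mean()+240,y.mean()+105,x.min()+240,x.max()+240,y.min()+105,y.max()+105
print(orange(a),orange(f))
```

```text
t 41.725 p [ 0.4695 -0.1425  0.304 ] yaw -0.4733108533947348 tilt -0.9999999528767732 f [-0.3742  0.6132 -0.2635] m [-0.0048 -0.0184 -0.0099] w 0.08581654030785241 0.0 q [ 0.1495  0.1287  0.0992  1.891  -0.0142  1.1229  0.2458]
top [[211, 190, 27, 22, 107]]
scene [[378, 273, 31, 27, 226]]
hook 4.8 0.002
J 5.6 0.004
pill 4.3 0.0
clip 4.0 0.0
hair 3.5 0.0
mirror 3.6 0.0
dish 10.5 0.082
(264, np.float64(269.2348484848485), np.float64(127.23484848484848), np.int64(252), np.int64(289), np.int64(112), np.int64(160)) (251, np.float64(269.0557768924303), np.float64(127.15537848605578), np.int64(250), np.int64(287), np.int64(113), np.int64(160))
```

The hook region now matches the first picture, so it is seated on the stand. The bystanders haven't moved, and the ring lies steady in the dish. I'll hand the job in.

```bash
python3 -c "
from cell import env
print(env.finish_job())"
```

```text
the job is handed in; nothing more can be done
None
```

I fished the gold bangle out and laid it flat in the larger white dish, then hung the boot hook back on its stand and handed the job in at about 42 s; the pill box, nail clipper, hair clip and hand mirror are unmoved.

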